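# Sort the saw's bushes through the two-way chute

### The arm

A 6-joint arm with a two-finger parallel gripper is mounted at the origin on the work surface. World frame = base frame: x ahead of the robot, y to its left, z up, the work surface at z = 0. Lengths are in mm, angles in rad, forces in N, time in s.
With the tool pointing down it reaches from about 350 to 875 mm from the base axis. Payload 4.2 kg.
Tool frame: the origin (TCP) lies at the very end of the fingers, on their centre line; the grasp point (between the pads) lies 19 mm behind it; z points along the fingers, y is the line along which they close (so a half turn about z gives the same grasp; the last joint's range is limited). The gripper opens to 87 mm and grips with 3 to 60 N. Pads are 19 mm wide; open, the fingers measure 117 mm over their backs; the gripper's body (75 mm by 190 mm) begins 51 mm behind the grasp point.
Start: joints at [-0.937, 0.385, 0.008, 0, -1.194, -0.259], TCP at [228.818, -581.585, 222.55] pointing down, gripper open.
Joint ranges: [-3.14, 3.14], [-1.21, 2.06], [-1.07, 1.41], [-3.16, 2.05], [-2.99, -0.16], [-3.1, 3.1]. Speed limits (rad/s): [2.79, 2.79, 3.14, 3.14, 3.14, 3.14].

### API

Orientations are given as a unit quaternion [w, x, y, z].
In Python, from cell import arm, vision gives the robot as it stands.
- The arm moves only by the tool move_arm, never from a script. Its argument "commands" is a list of rows, each an object with "claw": the opening, from 0 (shut) to 1 (fully open); "offset": the shift along the tool's x, y, z in mm, a list of three; "roll": the turn about the tool's z in degrees. In form: [{"claw": claw, "offset": [x, y, z], "roll": roll}, ...]. A call has 1 to 12 rows; each row shifts and turns the commanded pose from where the row before left it, along the tool's axes as they then stand; what a row does not reach is not made up. A row lasts 1/12 s, in which the tool goes at most 41.7 mm and 7.16 degrees, less where a joint would pass 70% of its speed; a pose out of reach is approached as far as the arm can. A call is refused whole if a number of a shift passes 41.7 or a number of a turn 7.16, either way. A call with a gripper value outside its range is refused whole. The fingers move at their own pace and stop on an object; "force" is the grip in N (left out, the last holds). Time passes only in rows, so rows that do not move let the fingers close. It gives the time, the measured TCP pose, the force, the opening and the grip force at its end, in the units of the state.
- arm.get_state(): the state, without advancing time (a new reading comes with each control period).
- vision.camera(name): name is "scene" or "top" or "wrist"; returns (picture, depth): 400x640x3 uint8, red, green, blue; 400x640 float32, mm along the optical axis (not along the pixel's ray), 0 where there is no reading.
- vision.camera_model(name): a dict with "fovy" (degrees; the focal length in pixels is half the picture's height over the tangent of half this angle, whatever the lens; pixels are square), "cx", "cy" (the principal point, pixels), "pose" (4x4, takes a point from camera to world coordinates). Camera axes: x right, y up, looking along -z (the intrinsics and any distortion apply to the point x, -y, -z); pixel columns grow to the right and rows downward; lengths in mm; the calibration is good to about 2 mm. A picture is of the moment at which its call begins: read the wrist's pose just before it. camera_model takes no time and is no camera call; for the wrist camera it gives the pose at the moment of the call.
- arm.job_done(): hands the job in; it is judged then, once.
Trained networks look in the newest picture that a camera, given by its name, has taken for a name from the list of things; names that differ only in an ending like _2 or _b are one class to them, and where a whole thing is asked for, a point or a joint stands for the part that bears it (a point fixed in the world has none). Each returns a list of dicts, best first, with "p" (0 to 1); they miss things now and then, are a little off and sometimes report something else, mostly with a low value. They report only what shows in the picture. A call takes as long as a camera call. They do not tell look-alikes from the thing itself.
- vision.masks_of(camera, label): "region" (400x640 bool, what is visible of it).
- vision.pinpoint(camera, label): "xyz" ([x, y, z] in mm, in world coordinates, good to about 4 mm: a listed point, or the origin of a listed thing).
The state is a dict: "t": time; "q": joint angles; "qvel": joint speeds; "joint_efforts": joint torques, N m; "tool_pos": TCP position; "ee_rot": TCP orientation; "ft_force": force on the tool from outside, world axes, zero at the start; "torque": the same for the moment, N m; "grip_width": opening from 0.0 (shut) to 1.0 (fully open); "grip_force": force on a finger pad.
Only numpy, scipy, OpenCV 4.12 (cv2) and the standard library are available. Lean on these libraries where they do the work, as an engineer would, in place of code of your own. Each camera call takes 0.05 s, during which the arm holds its last target. There are 200 camera calls.

### The job

Put the loose brass and blue bushes away through the two-way sorting chute: both brass ones must end in the yellow bin and both blue ones in the blue bin. Before dropping each one into the chute's mouth, make sure that the red-balled lever is pushed fully over to the correct side: it closes the side it leans to, so lean it away from the bin that you want. Leave the look-alikes without a hole (the brass thumbscrew and the blue end cap) where they stand.

Things in the scene. Friction and masses are not known exactly. Their poses are not given: they have to be found in the camera images.
- brass_bush_1: Brass (gold-coloured) round plain bush (a ring with a clear hole through it), outside diameter 30 mm, hole 16 mm, 20 mm tall, about 85 g; stands on its flat end. Origin: centre of its underside, z up along its axis. One of two alike.
- brass_bush_2: Brass (gold-coloured) round plain bush (a ring with a clear hole through it), outside diameter 30 mm, hole 16 mm, 20 mm tall, about 85 g; stands on its flat end. Origin: centre of its underside, z up along its axis. One of two alike.
- blue_bush_1: Blue round plain bush (a ring with a clear hole through it), outside diameter 30 mm, hole 16 mm, 20 mm tall, about 28 g; stands on its flat end. Origin: centre of its underside, z up along its axis. One of two alike.
- blue_bush_2: Blue round plain bush (a ring with a clear hole through it), outside diameter 30 mm, hole 16 mm, 20 mm tall, about 28 g; stands on its flat end. Origin: centre of its underside, z up along its axis. One of two alike.
- thumbscrew: LOOK-ALIKE, leave alone: a brass thumbscrew standing on its head: brass disc 30 mm across and 14 mm tall with a dark steel stud (10 mm thick, 18 mm tall) sticking up from its middle, no hole. Origin: centre of its underside.
- blue_cap: LOOK-ALIKE, leave alone: a solid domed blue end cap, 30 mm across, 19 mm tall, without a hole. Origin: centre of its underside.
- yellow_bin: The yellow bin under one outlet of the chute (side varies), fixed: 86 (x) by 100 (y) by 48 mm tall, 4 mm walls, with flat yellow lips 30 mm up that reach 73 mm in front and behind its centre. It is under the clear roof: fill it only through the chute. Origin: centre of its underside; its y runs along the chute's left-right line.
- blue_bin: The blue bin under one outlet of the chute (side varies), fixed: 86 (x) by 100 (y) by 48 mm tall, 4 mm walls, with flat blue lips 30 mm up that reach 73 mm in front and behind its centre. It is under the clear roof: fill it only through the chute. Origin: centre of its underside; its y runs along the chute's left-right line.
- sorter: Grey two-way chute, fixed. Origin on the bench under the mouth; x points away from the robot (yaw within 0.25 rad), y left. Square mouth, 84 mm wide inside, yellow rim 186 mm up: drop parts one at a time at its middle; they slide down in 1 s. Cheeks and clear roofs slope to 127 mm left and right, 57 mm up. Bins stand 74.5 mm left and right of the origin; which is on which side varies.
- diverter (a joint): Flap and lever, rad: +0.524 = lever fully to the chute's left (+y of sorter), -0.524 = fully right (stops), 0 upright. Parts go to the side OPPOSITE the lean. Lever: 10 mm dark rod 75 mm in front (-x) of the sorter's origin, pivot axis along x, 100 mm above the bench, red 24 mm ball centred 120 mm from the axis. Push the ball sideways, about 1 N; stays by friction. Starts at any angle.
Not all that is in view belongs to the job. Leave any green or turquoise look-alike of the brass_bush_2 alone.

How it is judged:
By the outcome, as a careful person would: the job done as asked, in the order asked, and still so for the second after the job is handed in, with the robot touching nothing.
It also fails if it takes over 125 s, if anything falls off the work surface, if the arm or the gripper's body presses on something with over 40 N, if the wrist force passes 120 N, or if a joint passes its speed limit or range.

## Working session

There is one attempt and no reset: what is moved stays moved. The work goes in short steps, Python scripts to look and compute and a tool call to move; the robot and the scene stay as the last step left them, time stands still between calls to the robot, and variables do not carry over. Pictures are saved under pics/ and viewed, at most 14 in all, crops included, and the job is handed in when it is done.

Besides the shell and the picture viewer there is one more tool, called after ">>>" by a JSON object that holds its "name" and its "arguments", one argument or row to a line. move_arm: Moves the arm, as the interface text tells. Its arguments: {"type":"object","properties":{"commands":{"type":"array"},"force":{"type":"number"}},"required":["commands"]}

```bash
ls; mkdir -p pics; python3 - <<'E'
from cell import arm, vision
import cv2, numpy as np
for c in ("top","scene"):
    p,d=vision.camera(c); cv2.imwrite(f"pics/{c}0.png",p[:,:,::-1])
    m=vision.camera_model(c); print(c,m["fovy"],m["cx"],m["cy"],{k:v for k,v in m.items() if k not in("pose","fovy","cx","cy")},np.round(m["pose"],3).tolist())
    for l in ("brass_bush_1","blue_bush_1","thumbscrew","blue_cap","yellow_bin","blue_bin","sorter","diverter"):
        try: print(c,l,[(round(r["p"],2),np.round(r["xyz"]).tolist()) for r in vision.pinpoint(c,l)])
        except Exception as e: print(l,e)
s=arm.get_state(); print(s)
E
```

```text
pics
top 48.95058297609566 317.0315033591261 207.83444185357004 {} [[0.031, 0.987, -0.158, 412.073], [-0.999, 0.029, -0.015, -1.749], [-0.011, 0.159, 0.987, 1055.35], [0.0, 0.0, 0.0, 1.0]]
top brass_bush_1 [(0.59, [536.0, 325.0, -0.0]), (0.58, [471.0, 352.0, -3.0]), (0.49, [608.0, 326.0, -2.0]), (0.45, [592.0, 266.0, -2.0]), (0.4, [457.0, -108.0, -2.0])]
top blue_bush_1 [(0.56, [440.0, 129.0, 1.0]), (0.51, [435.0, -280.0, -2.0]), (0.4, [452.0, 10.0, 1.0])]
top thumbscrew []
top blue_cap [(0.49, [537.0, -311.0, -1.0]), (0.26, [635.0, -2.0, 0.0])]
top yellow_bin [(0.65, [648.0, -77.0, -6.0])]
top blue_bin [(0.81, [622.0, 74.0, 3.0]), (0.48, [540.0, -311.0, -1.0])]
top sorter [(0.76, [635.0, -3.0, -0.0])]
diverter it knows: blue_bin, blue_bush, blue_cap, brass_bush, sorter, thumbscrew, yellow_bin
scene 55.87867147904965 324.60396752434417 193.7045600277569 {} [[-0.447, -0.602, 0.662, 1085.482], [0.894, -0.3, 0.332, 271.117], [-0.001, 0.74, 0.672, 606.625], [0.0, 0.0, 0.0, 1.0]]
scene brass_bush_1 [(0.75, [615.0, 324.0, -2.0]), (0.61, [469.0, 351.0, -5.0]), (0.6, [593.0, 268.0, 2.0]), (0
[... 474 characters left out ...]
ray([-9.37409764e-01,  3.84659105e-01,  7.86928742e-03, -3.26717839e-05,
       -1.19398154e+00, -2.58626834e-01]), 'qvel': array([-4.80385627e-04, -2.14834149e-04, -8.28123502e-04,  2.49730586e-03,
       -7.99356279e-04,  2.94916167e-05]), 'joint_efforts': array([ 1.28209640e-04, -3.90410614e+01,  1.87614083e+01,  4.22414884e+00,
        1.55610364e-02, -2.55447384e-05]), 'tool_pos': array([ 228.81186107, -581.57170744,  222.55788471]), 'ee_rot': array([ 1.90892407e-05, -1.86279360e-01,  9.82496819e-01, -4.71063190e-06]), 'ft_force': array([-0.25753102,  0.43746056,  0.26824546]), 'torque': array([ 0.01043492,  0.03010179, -0.01919754]), 'grip_force': 0.0, 'grip_width': 0.9996981157929234}
```

View pics/top0.png

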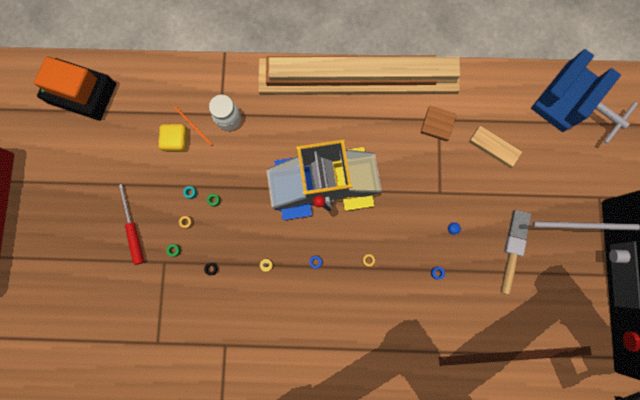

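View pics/scene0.png

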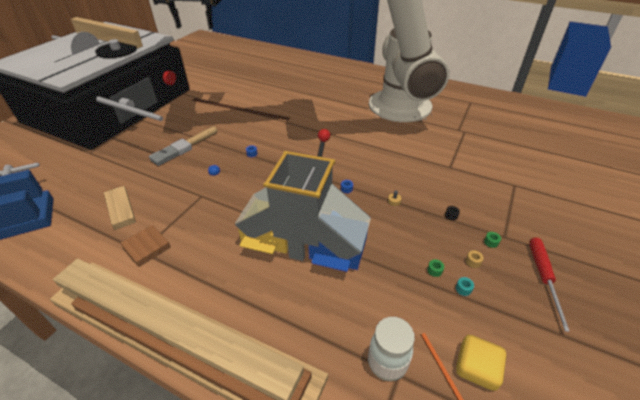

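Top view: brass rings are at (185,222) and (369,260), and the thumbscrew with its dark stud is probably (266,265). Blue rings are at (316,262) and (438,273), and the domed cap is (454,229). Green, turquoise and black rings are distractors. The yellow bin is on the right (-y) and the blue bin on the left (+y). I'll confirm with one enlarged crop and measure.

```bash
cat > h.py <<'E'
from cell import arm, vision
import cv2, numpy as np
def cloud(c):
    p,d=vision.camera(c); m=vision.camera_model(c)
    f=200/np.tan(np.radians(m["fovy"])/2); v,u=np.mgrid[:400,:640]
    P=np.stack([(u-m["cx"])/f*d,-(v-m["cy"])/f*d,-d],-1)@m["pose"][:3,:3].T+m["pose"][:3,3]
    P[d==0]=np.nan
    return p,P
E
python3 - <<'E'
from h import *
p,P=cloud("top")
T=[]
for n,(u,v) in dict(brA=(185,222),thumb=(266,265),brB=(369,260),blA=(316,262),blB=(438,273),cap=(454,229)).items():
    w=P[v-12:v+13,u-12:u+13].reshape(-1,3); z=w[:,2]
    t=w[(z>13)]; (c,r)=cv2.minEnclosingCircle(t[:,:2].astype(np.float32))
    print(n,np.round(t.mean(0),1),"circ",np.round(c,1),round(r,1),"zmax",round(np.nanmax(z),1),len(t))
    T.append(cv2.resize(p[v-14:v+15,u-14:u+15],(260,260),interpolation=cv2.INTER_CUBIC))
cv2.imwrite("pics/crop1.png",np.vstack([np.hstack(T[:3]),np.hstack(T[3:])])[:,:,::-1])
# red ball
h=cv2.cvtColor(p,cv2.COLOR_RGB2HSV); red=((h[...,0]<6)|(h[...,0]>174))&(h[...,1]>170)&(h[...,2]>90)
red[:180]=0;red[220:]=0;red[:,:295]=0;red[:,345:]=0
b=P[red]; print("ball",len(b),np.nanmedian(b,0),np.nanmax(b[:,2]))
# yellow rim
yel=(abs(h[...,0].astype(int)-24)<8)&(h[...,1]>120)&(P[...,2]>175)&(P[...,2]<200)
r=P[yel][:,:2]; r=r[(abs(r-[635,0])<90).all(1)]
print("rim",len(r),cv2.minAreaRect(r.astype(np.float32)),np.median(P[yel][:,2]))
E
```

```text
brA [535.8 326.9  20.5] circ [536.2 327.6] 15.0 zmax 25.2 99
thumb [440.4 130.3  18.1] circ [440.2 130.3] 14.8 zmax 34.3 111
brB [ 459.3 -111.    20.6] circ [ 459.3 -110.8] 14.6 zmax 25.7 94
blA [450.8  13.9  20.8] circ [451.1  13.8] 14.5 zmax 24.1 89
blB [ 434.7 -272.3   20.1] circ [ 434.6 -273. ] 15.4 zmax 25.9 101
cap [ 540.7 -313.5   17. ] circ [ 541.2 -313.2] 13.6 zmax 23.4 99
ball 111 [558.65417305   9.52856097 227.47665368] 232.88563976667342
rim 608 ((637.8998413085938, 0.4130210876464844), (102.0240478515625, 97.90438842773438), 10.75662899017334) 186.7422770641178
```

View pics/crop1.png

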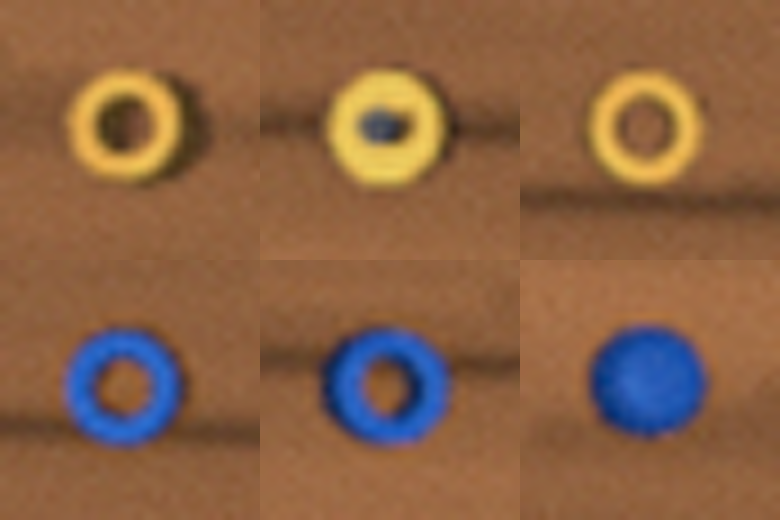

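The crop confirms it: brass rings A and B and blue rings A and B have holes, the thumbscrew shows its stud, and the cap is a solid dome. The lever ball agrees with the model at about +0.2 rad. Next I'll compute the targets in the sorter-aligned frame.

```bash
cat >> h.py <<'E'
from scipy.spatial.transform import Rotation as R
O=np.array([637,0.]); yaw=.18
ex=np.array([np.cos(yaw),np.sin(yaw)]); ey=np.array([-ex[1],ex[0]])
S=lambda x,y,z:[*(O+x*ex+y*ey),z]
def go(*targets):
    s=arm.get_state(); q=s["ee_rot"]; M=R.from_quat([q[1],q[2],q[3],q[0]]).as_matrix()
    print("t",round(s["t"],2),"tcp",np.round(s["tool_pos"],1),"yAng",round(np.degrees(np.arctan2(M[1,1],M[0,1])),1))
    a=yaw; T=np.array([[-np.cos(a),-np.sin(a),0],[-np.sin(a),np.cos(a),0],[0,0,-1]]).T
    p=s["tool_pos"]
    for t in targets:
        d=(np.array(t)-p)@T; print(np.round(t,1),"tool shift (aligned)",np.round(d,1),"rows",round(np.abs(d).max()/41,1)); p=np.array(t)
E
python3 - <<'E'
from h import *
go(S(-75,-35,220),S(-75,-35,200),S(-75,33,200))
for n,p in dict(brA=(536,327.2),brB=(459.3,-110.9),blA=(451,13.8),blB=(434.7,-272.6)).items():
    d=np.array(p)-O; print(n,d@ex,d@ey)
E
```

```text
t 0.85 tcp [ 228.8 -581.6  222.6] yAng 111.5
[569.5 -47.9 220. ] tool shift (aligned) [-430.7  464.1    2.6] rows 11.3
[569.5 -47.9 200. ] tool shift (aligned) [ 0.  0. 20.] rows 0.5
[557.3  19.  200. ] tool shift (aligned) [-0. 68.  0.] rows 1.7
brA -40.7897365466706 339.99564319628155
brB -194.68340390137308 -77.29471033243372
blA -180.52431874531422 46.876543617679374
blB -247.83504076691665 -231.9781079499977
```

>>> {"name": "move_arm", "arguments": {
  "commands": [
    {"claw":0,"offset":[0,0,0],"roll":5.6},
    {"claw":0,"offset":[0,0,0],"roll":5.6}
  ],
  "force": 25
}}

```text
t: 1.02
tool_pos: [228.8, -581.6, 222.5]
ee_rot: [0.0, -0.087, 0.996, 0.0]
ft_force: [-0.1, -0.8, 0.3]
grip_width: 0.921
grip_force: 0.0
```

>>> {"name": "move_arm", "arguments": {
  "commands": [
    {"claw":0,"offset":[-21.5,23,0],"roll":0},
    {"claw":0,"offset":[-21.5,23,0],"roll":0},
    {"claw":0,"offset":[-21.5,23,0],"roll":0},
    {"claw":0,"offset":[-21.5,23,0],"roll":0},
    {"claw":0,"offset":[-21.5,23,0],"roll":0},
    {"claw":0,"offset":[-21.5,23,0],"roll":0},
    {"claw":0,"offset":[-21.5,23,0],"roll":0},
    {"claw":0,"offset":[-21.5,23,0],"roll":0},
    {"claw":0,"offset":[-21.5,23,0],"roll":0},
    {"claw":0,"offset":[-21.5,23,0],"roll":0},
    {"claw":0,"offset":[-21.5,23,0],"roll":0},
    {"claw":0,"offset":[-21.5,23,0],"roll":0}
  ]
}}

```text
t: 2.02
tool_pos: [434.1, -262.6, 222.9]
ee_rot: [0.0, -0.09, 0.996, -0.0]
ft_force: [0.7, 0.3, 0.1]
grip_width: 0.043
grip_force: 0.0
```

>>> {"name": "move_arm", "arguments": {
  "commands": [
    {"claw":0,"offset":[-21.5,23,0],"roll":0},
    {"claw":0,"offset":[-21.5,23,0],"roll":0},
    {"claw":0,"offset":[-21.5,23,0],"roll":0},
    {"claw":0,"offset":[-21.5,23,0],"roll":0},
    {"claw":0,"offset":[-21.5,23,0],"roll":0},
    {"claw":0,"offset":[-21.5,23,0],"roll":0},
    {"claw":0,"offset":[-21.5,23,0],"roll":0},
    {"claw":0,"offset":[-21.5,20,0],"roll":0},
    {"claw":0,"offset":[0,0,0],"roll":0}
  ]
}}

```text
t: 2.77
tool_pos: [573.2, -51.7, 222.2]
ee_rot: [0.001, -0.092, 0.996, 0.0]
ft_force: [0.5, -0.4, 1.0]
grip_width: 0.006
grip_force: 0.0
```

```bash
python3 - <<'E'
from h import *
go(S(-75,-35,220),S(-75,-35,200),S(-75,33,200))
print(arm.get_state()["grip_width"])
p,_=vision.camera("scene"); cv2.imwrite("pics/s1.png",cv2.resize(p[80:280,220:420],(600,600))[:,:,::-1])
E
```

```text
t 2.77 tcp [573.2 -51.7 222.2] yAng 100.5
[569.5 -47.9 220. ] tool shift (aligned) [3.  4.4 2.2] rows 0.1
[569.5 -47.9 200. ] tool shift (aligned) [ 0.  0. 20.] rows 0.5
[557.3  19.  200. ] tool shift (aligned) [-0. 68.  0.] rows 1.7
0.006170908581147468
```

View pics/s1.png

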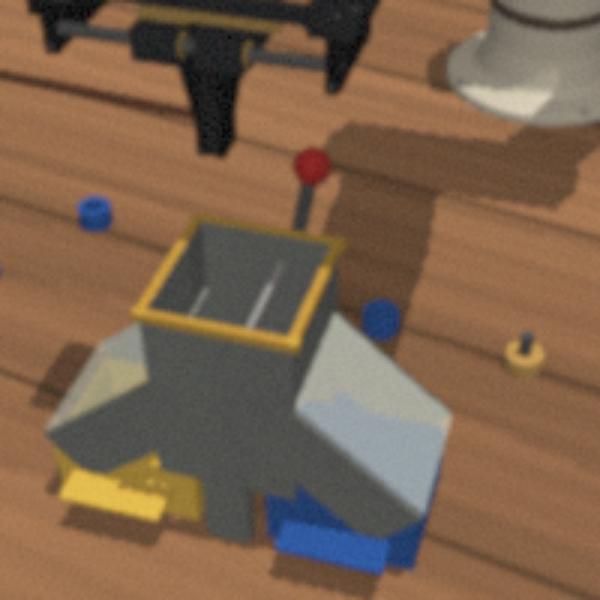

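The shut fingers stand to the right (-y) of the ball, with the ball at (312,165) in the crop. I'll lower them and push it left.

>>> {"name": "move_arm", "arguments": {
  "commands": [
    {"claw":0,"offset":[3,4,22],"roll":0},
    {"claw":0,"offset":[0,15,0],"roll":0},
    {"claw":0,"offset":[0,15,0],"roll":0},
    {"claw":0,"offset":[0,15,0],"roll":0},
    {"claw":0,"offset":[0,10,0],"roll":0},
    {"claw":0,"offset":[0,6,0],"roll":0},
    {"claw":0,"offset":[0,4,0],"roll":0},
    {"claw":0,"offset":[0,0,0],"roll":0}
  ]
}}

```text
t: 3.48
tool_pos: [555.0, 12.3, 200.7]
ee_rot: [0.0, -0.09, 0.996, 0.0]
ft_force: [-0.0, -0.9, -0.8]
grip_width: 0.004
grip_force: 0.0
```

```bash
cat >> h.py <<'E'
def ball():
    out=[]
    for c in("top","scene"):
        p,P=cloud(c); h=cv2.cvtColor(p,cv2.COLOR_RGB2HSV)
        m=((h[...,0]<6)|(h[...,0]>174))&(h[...,1]>150)&(h[...,2]>60)&(P[...,2]>185)&(P[...,2]<240)&(np.hypot(P[...,0]-563,P[...,1]+13)<100)
        b=P[m]; d=np.median(b[:,:2],0)-O; print(c,"ball n",len(b),"s",np.round([d@ex,d@ey],1),"z",np.round([b[:,2].min(),b[:,2].max()],1))
E
python3 - <<'E'
from h import *
ball(); go(S(-75,33,200))
E
```

```text
return _methods._mean(a, axis=axis, dtype=dtype,
  ret = um.true_divide(
Traceback (most recent call last):
  File "h.py", line 25, in ball
    b=P[m]; d=np.median(b[:,:2],0)-O; print(c,"ball n",len(b),"s",np.round([d@ex,d@ey],1),"z",np.round([b[:,2].min(),b[:,2].max()],1))
                                                                                                        ~~~~~~~~~~^^
ValueError: zero-size array to reduction operation minimum which has no identity
```

>>> {"name": "move_arm", "arguments": {
  "commands": [
    {"claw":0,"offset":[-2,5,0],"roll":0},
    {"claw":0,"offset":[0,3,0],"roll":0},
    {"claw":0,"offset":[0,0,0],"roll":0}
  ]
}}

```text
t: 3.78
tool_pos: [555.8, 20.6, 200.5]
ee_rot: [0.0, -0.09, 0.996, 0.0]
ft_force: [-0.7, -1.0, -0.1]
grip_width: 0.011
grip_force: 0.1
```

```bash
sed -i 's/        b=P\[m\]; d/        b=P[m]\n        if len(b)<5: continue\n        d/' h.py
python3 - <<'E'
from h import *
ball(); go(S(-75,33,200))
E
```

```text
scene ball n 118 s [-66.4  56.2] z [199.3 220.1]
t 3.88 tcp [555.9  20.5 200.6] yAng 100.3
[557.3  19.  200. ] tool shift (aligned) [-1.2 -1.7  0.6] rows 0.0
```

>>> {"name": "move_arm", "arguments": {
  "commands": [
    {"claw":0,"offset":[0,3,0],"roll":0},
    {"claw":0,"offset":[0,3,0],"roll":0},
    {"claw":0,"offset":[0,0,0],"roll":0}
  ]
}}

```text
t: 4.13
tool_pos: [554.8, 24.9, 200.5]
ee_rot: [-0.0, -0.09, 0.996, -0.002]
ft_force: [2.2, -6.2, -2.4]
grip_width: 0.006
grip_force: 3.3
```

Force rose to 6 N, so the lever is at the left stop. I'll back off, verify, and go above brass B.

>>> {"name": "move_arm", "arguments": {
  "commands": [
    {"claw":0.65,"offset":[0,-20,0],"roll":0},
    {"claw":0.65,"offset":[20,-20,0],"roll":0},
    {"claw":0.65,"offset":[20,-20,10],"roll":0},
    {"claw":0.65,"offset":[26,-20,20],"roll":0},
    {"claw":0.65,"offset":[26,-20,25],"roll":0},
    {"claw":0.65,"offset":[26,-16,25],"roll":0},
    {"claw":0.65,"offset":[0,0,25],"roll":0},
    {"claw":0.65,"offset":[0,0,25],"roll":0},
    {"claw":0.65,"offset":[0,0,20],"roll":0},
    {"claw":0.65,"offset":[0,0,0],"roll":0}
  ]
}}

```text
t: 4.97
tool_pos: [456.4, -109.0, 47.4]
ee_rot: [-0.004, -0.089, 0.996, 0.0]
ft_force: [-1.2, 0.5, -0.3]
grip_width: 0.623
grip_force: 0.0
```

```bash
python3 - <<'E'
from h import *
ball(); go([459.3,-110.9,50],[459.3,-110.9,3]); print(arm.get_state()["grip_width"])
p,_=vision.camera("wrist"); cv2.imwrite("pics/w1.png",p[:,:,::-1])
E
```

```text
top ball n 100 s [-76.1  60.3] z [206.6 219.8]
scene ball n 122 s [-66.7  60.2] z [200.6 217.7]
t 5.07 tcp [ 459.5 -108.8   50.7] yAng 100.3
[ 459.3 -110.9   50. ] tool shift (aligned) [ 0.5 -2.   0.7] rows 0.0
[ 459.3 -110.9    3. ] tool shift (aligned) [ 0.  0. 47.] rows 1.1
0.642834174943793
```

View pics/w1.png

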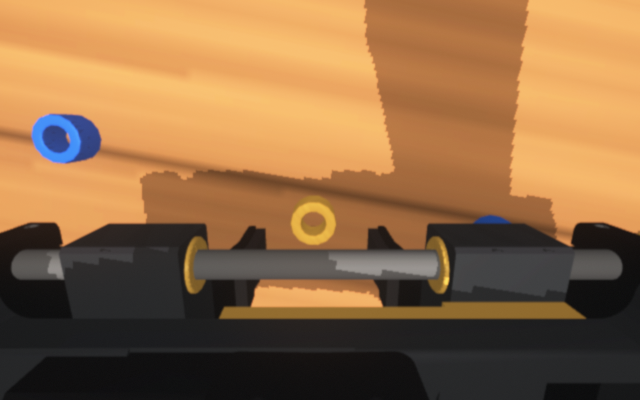

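Lever ball at y_s = 60.3, which is fully left. The wrist view shows the brass ring (313,222) centred between the fingers (250..380). Descend and grip.

>>> {"name": "move_arm", "arguments": {
  "commands": [
    {"claw":0.65,"offset":[0,-2,16],"roll":0},
    {"claw":0.65,"offset":[0,0,16],"roll":0},
    {"claw":0.65,"offset":[0,0,14],"roll":0},
    {"claw":0.65,"offset":[0,0,0],"roll":0},
    {"claw":0.2,"offset":[0,0,0],"roll":0},
    {"claw":0.2,"offset":[0,0,0],"roll":0},
    {"claw":0.2,"offset":[0,0,0],"roll":0},
    {"claw":0.2,"offset":[0,0,0],"roll":0},
    {"claw":0.2,"offset":[0,0,0],"roll":0}
  ],
  "force": 25
}}

```text
t: 5.87
tool_pos: [460.1, -110.8, 5.3]
ee_rot: [0.001, -0.09, 0.996, -0.0]
ft_force: [0.2, -0.3, -0.6]
grip_width: 0.361
grip_force: 0.0
```

>>> {"name": "move_arm", "arguments": {
  "commands": [
    {"claw":0.2,"offset":[0,0,2],"roll":0},
    {"claw":0.2,"offset":[0,0,0],"roll":0},
    {"claw":0.2,"offset":[0,0,0],"roll":0}
  ]
}}

```text
t: 6.12
tool_pos: [460.2, -110.8, 5.0]
ee_rot: [0.001, -0.09, 0.996, -0.0]
ft_force: [-4.3, 2.4, 19.4]
grip_width: 0.331
grip_force: 25.0
```

>>> {"name": "move_arm", "arguments": {
  "commands": [
    {"claw":0.2,"offset":[0,0,-20],"roll":0},
    {"claw":0.2,"offset":[0,0,-30],"roll":0},
    {"claw":0.2,"offset":[0,0,-35],"roll":0},
    {"claw":0.2,"offset":[0,0,-35],"roll":0},
    {"claw":0.2,"offset":[0,0,-35],"roll":0},
    {"claw":0.2,"offset":[0,0,-35],"roll":0},
    {"claw":0.2,"offset":[-20,8,-20],"roll":0},
    {"claw":0.2,"offset":[-30,12,0],"roll":0},
    {"claw":0.2,"offset":[-34,14,0],"roll":0},
    {"claw":0.2,"offset":[-35,14,0],"roll":0},
    {"claw":0.2,"offset":[-35,14,0],"roll":0},
    {"claw":0.2,"offset":[-25,11,0],"roll":0}
  ]
}}

```text
t: 7.12
tool_pos: [624.6, -5.6, 212.1]
ee_rot: [0.0, -0.09, 0.996, 0.0]
ft_force: [0.9, -0.7, -1.2]
grip_width: 0.335
grip_force: 25.0
```

>>> {"name": "move_arm", "arguments": {
  "commands": [
    {"claw":0.2,"offset":[-15,4,0],"roll":0},
    {"claw":0.2,"offset":[0,0,0],"roll":0},
    {"claw":0.2,"offset":[0,0,0],"roll":0}
  ]
}}

```text
t: 7.37
tool_pos: [636.4, -0.2, 211.4]
ee_rot: [-0.001, -0.09, 0.996, 0.0]
ft_force: [-0.8, 0.1, -1.3]
grip_width: 0.333
grip_force: 25.0
```

```bash
python3 - <<'E'
from h import *
go(S(0,0,202)); s=arm.get_state(); print(s["grip_width"],s["grip_force"])
E
```

```text
t 7.37 tcp [ 6.364e+02 -2.000e-01  2.114e+02] yAng 100.3
[637.   0. 202.] tool shift (aligned) [-0.6  0.1  9.4] rows 0.2
0.3334200325698623 24.99920683912933
```

>>> {"name": "move_arm", "arguments": {
  "commands": [
    {"claw":0.2,"offset":[0,0,9],"roll":0},
    {"claw":0.2,"offset":[0,0,0],"roll":0},
    {"claw":0.65,"offset":[0,0,0],"roll":0},
    {"claw":0.65,"offset":[0,0,0],"roll":0},
    {"claw":0.65,"offset":[0,0,0],"roll":0},
    {"claw":0.65,"offset":[0,0,0],"roll":0},
    {"claw":0.65,"offset":[0,0,-15],"roll":0},
    {"claw":0.65,"offset":[0,0,-15],"roll":0},
    {"claw":0.65,"offset":[0,0,0],"roll":0}
  ]
}}

```text
t: 8.12
tool_pos: [638.5, -0.6, 237.4]
ee_rot: [0.004, -0.09, 0.996, -0.0]
ft_force: [0.6, 0.7, 1.5]
grip_width: 0.64
grip_force: 0.0
```

>>> {"name": "move_arm", "arguments": {
  "commands": [
    {"claw":0.65,"offset":[3,26,0],"roll":0},
    {"claw":0.65,"offset":[3,26,0],"roll":0},
    {"claw":0.65,"offset":[3,26,0],"roll":0},
    {"claw":0.65,"offset":[3,26,0],"roll":0},
    {"claw":0.65,"offset":[3,26,0],"roll":0},
    {"claw":0.65,"offset":[3,26,0],"roll":0},
    {"claw":0.65,"offset":[4,30,0],"roll":0},
    {"claw":0.65,"offset":[4,30,0],"roll":0},
    {"claw":0.65,"offset":[4,30,10],"roll":0},
    {"claw":0.65,"offset":[4,30,20],"roll":0},
    {"claw":0.65,"offset":[4,30,20],"roll":0},
    {"claw":0.65,"offset":[4,30,20],"roll":0}
  ]
}}

```text
t: 9.12
tool_pos: [534.6, 323.9, 162.7]
ee_rot: [0.0, -0.089, 0.996, 0.0]
ft_force: [1.0, -0.8, -0.1]
grip_width: 0.654
grip_force: 0.0
```

```bash
python3 - <<'E'
from h import *
ball(); go([536,327.2,60],[536,327.2,4])
p,_=vision.camera("top"); q,_=vision.camera("wrist")
a=cv2.resize(p[120:240,220:420],(800,480)); cv2.imwrite("pics/t2.png",a[:,:,::-1])
E
```

```text
top ball n 100 s [-75.7  60.8] z [206.7 218.4]
scene ball n 112 s [-66.1  60.5] z [199.5 218.1]
t 9.22 tcp [532.2 324.7 158.8] yAng 100.5
[536.  327.2  60. ] tool shift (aligned) [-4.2  1.8 98.8] rows 2.4
[536.  327.2   4. ] tool shift (aligned) [ 0.  0. 56.] rows 1.4
```

View pics/t2.png

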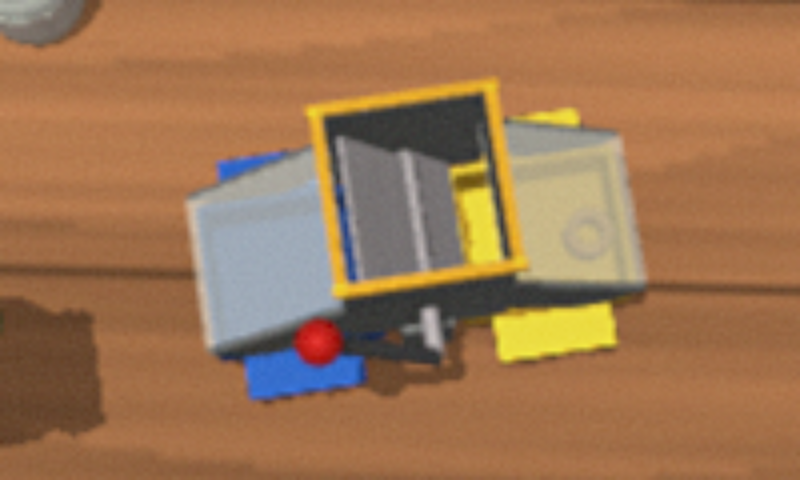

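The ring lies in the yellow bin at crop pixel (587,235), and the lever is still fully left. Now brass A.

>>> {"name": "move_arm", "arguments": {
  "commands": [
    {"claw":0.65,"offset":[-4,2,25],"roll":0},
    {"claw":0.65,"offset":[0,0,25],"roll":0},
    {"claw":0.65,"offset":[0,0,25],"roll":0},
    {"claw":0.65,"offset":[0,0,25],"roll":0},
    {"claw":0.65,"offset":[0,0,0],"roll":0}
  ]
}}

```text
t: 9.73
tool_pos: [537.2, 322.0, 59.4]
ee_rot: [-0.004, -0.088, 0.996, -0.002]
ft_force: [-0.9, -1.3, -0.8]
grip_width: 0.652
grip_force: 0.0
```

```bash
python3 - <<'E'
from h import *
go([536,327.2,4])
p,_=vision.camera("wrist"); cv2.imwrite("pics/w2.png",p[:,:,::-1])
E
```

```text
t 9.73 tcp [537.2 322.   59.4] yAng 100.1
[536.  327.2   4. ] tool shift (aligned) [ 0.2  5.4 55.4] rows 1.4
```

View pics/w2.png

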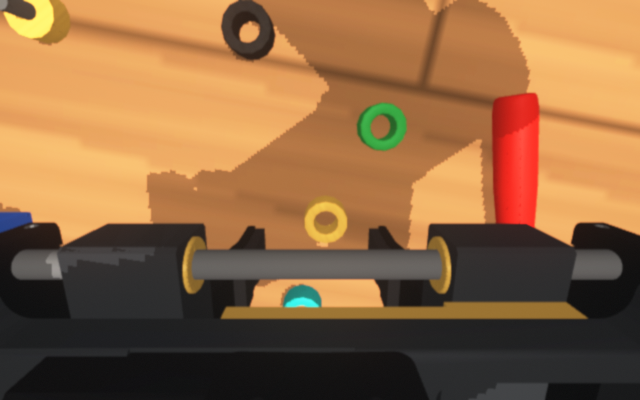

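The brass ring (326,221) is about 5 mm off centre, which matches the computed shift. The green and turquoise rings are clear of the fingers.

>>> {"name": "move_arm", "arguments": {
  "commands": [
    {"claw":0.65,"offset":[0,5,15],"roll":0},
    {"claw":0.65,"offset":[0,0,20],"roll":0},
    {"claw":0.65,"offset":[0,0,19],"roll":0},
    {"claw":0.65,"offset":[0,0,0],"roll":0},
    {"claw":0.2,"offset":[0,0,0],"roll":0},
    {"claw":0.2,"offset":[0,0,0],"roll":0},
    {"claw":0.2,"offset":[0,0,0],"roll":0},
    {"claw":0.2,"offset":[0,0,0],"roll":0},
    {"claw":0.2,"offset":[0,0,0],"roll":0},
    {"claw":0.2,"offset":[0,0,0],"roll":0},
    {"claw":0.2,"offset":[0,0,0],"roll":0}
  ]
}}

```text
t: 10.7
tool_pos: [538.7, 330.5, 10.8]
ee_rot: [0.001, -0.09, 0.996, 0.0]
ft_force: [-1.7, -1.6, 5.6]
grip_width: 0.336
grip_force: 25.0
```

>>> {"name": "move_arm", "arguments": {
  "commands": [
    {"claw":0.2,"offset":[0,0,-20],"roll":0},
    {"claw":0.2,"offset":[0,0,-30],"roll":0},
    {"claw":0.2,"offset":[0,0,-35],"roll":0},
    {"claw":0.2,"offset":[0,0,-35],"roll":0},
    {"claw":0.2,"offset":[0,0,-35],"roll":0},
    {"claw":0.2,"offset":[0,0,-35],"roll":0},
    {"claw":0.2,"offset":[-20,-15,-20],"roll":0},
    {"claw":0.2,"offset":[-20,-28,-10],"roll":0},
    {"claw":0.2,"offset":[0,-30,0],"roll":0},
    {"claw":0.2,"offset":[0,-30,0],"roll":0},
    {"claw":0.2,"offset":[0,-30,0],"roll":0},
    {"claw":0.2,"offset":[0,-30,0],"roll":0}
  ]
}}

```text
t: 11.7
tool_pos: [606.3, 175.7, 228.8]
ee_rot: [-0.001, -0.09, 0.996, 0.0]
ft_force: [0.4, -0.5, -0.6]
grip_width: 0.334
grip_force: 25.0
```

>>> {"name": "move_arm", "arguments": {
  "commands": [
    {"claw":0.2,"offset":[0,-30,0],"roll":0},
    {"claw":0.2,"offset":[0,-30,0],"roll":0},
    {"claw":0.2,"offset":[0,-30,0],"roll":0},
    {"claw":0.2,"offset":[0,-30,0],"roll":0},
    {"claw":0.2,"offset":[0,-30,0],"roll":0},
    {"claw":0.2,"offset":[0,-20,0],"roll":0},
    {"claw":0.2,"offset":[0,0,0],"roll":0},
    {"claw":0.2,"offset":[0,0,0],"roll":0}
  ]
}}

```text
t: 12.37
tool_pos: [636.6, 8.7, 228.7]
ee_rot: [-0.001, -0.088, 0.996, 0.0]
ft_force: [-0.1, 0.7, -1.0]
grip_width: 0.335
grip_force: 25.0
```

```bash
python3 - <<'E'
from h import *
go(S(0,0,206)); s=arm.get_state(); print(s["grip_width"],s["grip_force"])
E
```

```text
t 12.37 tcp [636.6   8.7 228.7] yAng 100.1
[637.   0. 206.] tool shift (aligned) [ 1.2 -8.6 22.7] rows 0.6
0.33539883301433415 24.999356805346906
```

>>> {"name": "move_arm", "arguments": {
  "commands": [
    {"claw":0.2,"offset":[1,-9,12],"roll":0},
    {"claw":0.2,"offset":[0,0,11],"roll":0},
    {"claw":0.2,"offset":[0,0,0],"roll":0},
    {"claw":0.65,"offset":[0,0,0],"roll":0},
    {"claw":0.65,"offset":[0,0,0],"roll":0},
    {"claw":0.65,"offset":[0,0,0],"roll":0},
    {"claw":0.65,"offset":[0,0,0],"roll":0},
    {"claw":0.65,"offset":[0,0,-15],"roll":0},
    {"claw":0.65,"offset":[0,0,-15],"roll":0},
    {"claw":0,"offset":[0,30,0],"roll":0},
    {"claw":0,"offset":[0,35,0],"roll":0},
    {"claw":0,"offset":[0,35,0],"roll":0}
  ]
}}

```text
t: 13.37
tool_pos: [619.8, 99.7, 237.7]
ee_rot: [0.001, -0.089, 0.996, 0.0]
ft_force: [-0.2, 0.4, 0.1]
grip_width: 0.495
grip_force: 0.0
```

>>> {"name": "move_arm", "arguments": {
  "commands": [
    {"claw":0,"offset":[15,10,0],"roll":0},
    {"claw":0,"offset":[30,0,0],"roll":0},
    {"claw":0,"offset":[30,0,0],"roll":0},
    {"claw":0,"offset":[0,0,0],"roll":0},
    {"claw":0,"offset":[0,0,0],"roll":0},
    {"claw":0,"offset":[0,0,0],"roll":0}
  ]
}}

```text
t: 13.87
tool_pos: [544.8, 95.9, 237.6]
ee_rot: [0.001, -0.09, 0.996, 0.0]
ft_force: [0.1, 0.1, -0.0]
grip_width: 0.058
grip_force: 0.0
```

```bash
python3 - <<'E'
from h import *
go(S(-75,105,198),S(-75,-39,198)); print(arm.get_state()["grip_width"])
p,_=vision.camera("scene"); cv2.imwrite("pics/s2.png",cv2.resize(p[110:290,200:420],(733,600))[:,:,::-1])
E
```

```text
t 13.87 tcp [544.8  95.9 237.6] yAng 100.3
[544.4  89.9 198. ] tool shift (aligned) [ 1.5 -5.8 39.6] rows 1.0
[570.2 -51.8 198. ] tool shift (aligned) [  -0. -144.    0.] rows 3.5
0.0576389737281654
```

View pics/s2.png

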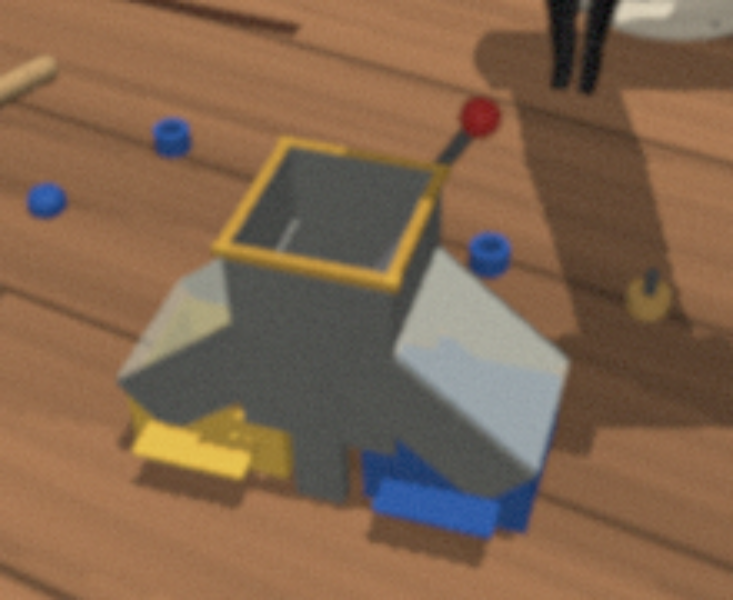

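The mouth is empty, the ball (480,117) is at full left, and the shut fingers are beyond it on the left. Lower and push right.

>>> {"name": "move_arm", "arguments": {
  "commands": [
    {"claw":0,"offset":[1,0,20],"roll":0},
    {"claw":0,"offset":[0,0,20],"roll":0},
    {"claw":0,"offset":[0,-15,0],"roll":0},
    {"claw":0,"offset":[0,-18,0],"roll":0},
    {"claw":0,"offset":[0,-20,0],"roll":0},
    {"claw":0,"offset":[0,-20,0],"roll":0},
    {"claw":0,"offset":[0,-20,0],"roll":0},
    {"claw":0,"offset":[0,-20,0],"roll":0},
    {"claw":0,"offset":[0,-15,0],"roll":0},
    {"claw":0,"offset":[0,-10,0],"roll":0},
    {"claw":0,"offset":[0,0,0],"roll":0},
    {"claw":0,"offset":[0,0,0],"roll":0}
  ]
}}

```text
t: 14.92
tool_pos: [568.3, -40.8, 196.2]
ee_rot: [-0.0, -0.089, 0.996, -0.0]
ft_force: [-0.2, 0.4, -0.2]
grip_width: 0.006
grip_force: 0.0
```

```bash
python3 - <<'E'
from h import *
ball();go(S(-75,-38,198))
E
```

```text
scene ball n 100 s [-65.7 -49.1] z [204.4 227.7]
t 15.02 tcp [568.  -40.  196.5] yAng 100.3
[570.  -50.8 198. ] tool shift (aligned) [ -0.1 -11.   -1.5] rows 0.3
```

>>> {"name": "move_arm", "arguments": {
  "commands": [
    {"claw":0,"offset":[0,-5,0],"roll":0},
    {"claw":0,"offset":[0,-4,0],"roll":0},
    {"claw":0,"offset":[0,-3,0],"roll":0},
    {"claw":0,"offset":[0,0,0],"roll":0}
  ]
}}

```text
t: 15.35
tool_pos: [569.8, -52.3, 196.5]
ee_rot: [-0.0, -0.089, 0.996, 0.0]
ft_force: [-0.1, 1.8, 0.2]
grip_width: 0.005
grip_force: 0.5
```

>>> {"name": "move_arm", "arguments": {
  "commands": [
    {"claw":0,"offset":[0,-3,0],"roll":0},
    {"claw":0,"offset":[0,0,0],"roll":0}
  ]
}}

```text
t: 15.52
tool_pos: [570.0, -52.8, 196.4]
ee_rot: [0.0, -0.089, 0.996, 0.002]
ft_force: [-2.4, 9.5, 1.7]
grip_width: 0.01
grip_force: 5.0
```

At the right stop (9.5 N). Back off and go above blue A.

>>> {"name": "move_arm", "arguments": {
  "commands": [
    {"claw":0.65,"offset":[0,22,0],"roll":0},
    {"claw":0.65,"offset":[20,20,0],"roll":0},
    {"claw":0.65,"offset":[25,20,10],"roll":0},
    {"claw":0.65,"offset":[30,20,20],"roll":0},
    {"claw":0.65,"offset":[30,5,20],"roll":0},
    {"claw":0.65,"offset":[0,0,25],"roll":0},
    {"claw":0.65,"offset":[0,0,25],"roll":0},
    {"claw":0.65,"offset":[0,0,25],"roll":0},
    {"claw":0.65,"offset":[0,0,15],"roll":0},
    {"claw":0.65,"offset":[0,0,0],"roll":0}
  ]
}}

```text
t: 16.35
tool_pos: [449.5, 10.8, 54.1]
ee_rot: [-0.003, -0.089, 0.996, -0.001]
ft_force: [-1.2, -0.7, 0.5]
grip_width: 0.622
grip_force: 0.0
```

```bash
python3 - <<'E'
from h import *
ball();go([451,13.8,4])
p,_=vision.camera("wrist"); q,_=vision.camera("top")
cv2.imwrite("pics/w3.png",np.vstack([cv2.resize(q[120:240,220:420],(480,288)),cv2.resize(p,(480,300))])[:,:,::-1])
E
```

```text
top ball n 94 s [-74.5 -57.5] z [192.3 219.8]
scene ball n 105 s [-66.8 -58.2] z [198.2 218.4]
t 16.45 tcp [452.   11.6  56.8] yAng 100.3
[451.   13.8   4. ] tool shift (aligned) [ 0.6  2.4 52.8] rows 1.3
```

View pics/w3.png

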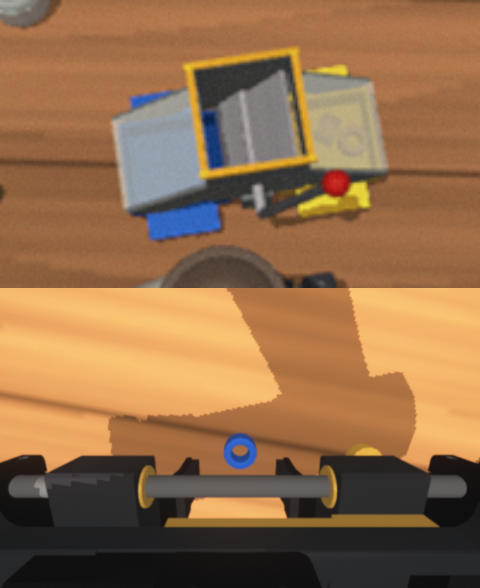

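Two brass rings show under the yellow roof, and the lever ball is at the right stop. The blue ring is centred between the fingers at (240,451). Descend and grip.

>>> {"name": "move_arm", "arguments": {
  "commands": [
    {"claw":0.65,"offset":[0,2,18],"roll":0},
    {"claw":0.65,"offset":[0,0,18],"roll":0},
    {"claw":0.65,"offset":[0,0,16],"roll":0},
    {"claw":0.65,"offset":[0,0,0],"roll":0},
    {"claw":0.2,"offset":[0,0,0],"roll":0},
    {"claw":0.2,"offset":[0,0,0],"roll":0},
    {"claw":0.2,"offset":[0,0,0],"roll":0},
    {"claw":0.2,"offset":[0,0,0],"roll":0},
    {"claw":0.2,"offset":[0,0,0],"roll":0},
    {"claw":0.2,"offset":[0,0,0],"roll":0},
    {"claw":0.2,"offset":[0,0,0],"roll":0}
  ]
}}

```text
t: 17.47
tool_pos: [451.8, 13.8, 5.3]
ee_rot: [0.001, -0.09, 0.996, 0.0]
ft_force: [-0.4, 0.7, 6.2]
grip_width: 0.34
grip_force: 25.0
```

>>> {"name": "move_arm", "arguments": {
  "commands": [
    {"claw":0.2,"offset":[0,0,-20],"roll":0},
    {"claw":0.2,"offset":[0,0,-30],"roll":0},
    {"claw":0.2,"offset":[0,0,-35],"roll":0},
    {"claw":0.2,"offset":[0,0,-35],"roll":0},
    {"claw":0.2,"offset":[0,0,-35],"roll":0},
    {"claw":0.2,"offset":[0,0,-35],"roll":0},
    {"claw":0.2,"offset":[0,0,-30],"roll":0},
    {"claw":0.2,"offset":[-30,-7,0],"roll":0},
    {"claw":0.2,"offset":[-30,-8,0],"roll":0},
    {"claw":0.2,"offset":[-30,-8,0],"roll":0},
    {"claw":0.2,"offset":[-30,-8,0],"roll":0},
    {"claw":0.2,"offset":[-30,-8,0],"roll":0}
  ]
}}

```text
t: 18.47
tool_pos: [606.7, 1.8, 224.2]
ee_rot: [-0.0, -0.089, 0.996, 0.0]
ft_force: [-0.1, 0.5, -0.0]
grip_width: 0.34
grip_force: 25.0
```

>>> {"name": "move_arm", "arguments": {
  "commands": [
    {"claw":0.2,"offset":[-30,-8,0],"roll":0},
    {"claw":0.2,"offset":[0,0,0],"roll":0},
    {"claw":0.2,"offset":[0,0,0],"roll":0}
  ]
}}

```text
t: 18.72
tool_pos: [637.1, -0.8, 222.5]
ee_rot: [-0.002, -0.089, 0.996, -0.0]
ft_force: [-0.9, 0.4, -0.4]
grip_width: 0.341
grip_force: 25.0
```

```bash
python3 - <<'E'
from h import *
go(S(0,0,203)); s=arm.get_state(); print(s["grip_width"],s["grip_force"])
E
```

```text
t 18.72 tcp [637.1  -0.8 222.5] yAng 100.2
[637.   0. 203.] tool shift (aligned) [-0.   0.8 19.5] rows 0.5
0.34065353546809246 24.99976004473865
```

>>> {"name": "move_arm", "arguments": {
  "commands": [
    {"claw":0.2,"offset":[0,1,10],"roll":0},
    {"claw":0.2,"offset":[0,0,10],"roll":0},
    {"claw":0.2,"offset":[0,0,0],"roll":0},
    {"claw":0.65,"offset":[0,0,0],"roll":0},
    {"claw":0.65,"offset":[0,0,0],"roll":0},
    {"claw":0.65,"offset":[0,0,0],"roll":0},
    {"claw":0.65,"offset":[0,0,0],"roll":0},
    {"claw":0.65,"offset":[0,0,-15],"roll":0},
    {"claw":0.65,"offset":[0,0,-18],"roll":0},
    {"claw":0.65,"offset":[0,0,0],"roll":0},
    {"claw":0.65,"offset":[25,0,0],"roll":0},
    {"claw":0.65,"offset":[30,0,0],"roll":0}
  ]
}}

```text
t: 19.72
tool_pos: [582.9, -9.1, 236.8]
ee_rot: [0.0, -0.09, 0.996, 0.0]
ft_force: [-1.1, -0.3, 0.4]
grip_width: 0.65
grip_force: 0.0
```

>>> {"name": "move_arm", "arguments": {
  "commands": [
    {"claw":0.65,"offset":[30,0,0],"roll":0},
    {"claw":0.65,"offset":[30,0,0],"roll":0},
    {"claw":0.65,"offset":[25,-20,0],"roll":0},
    {"claw":0.65,"offset":[20,-28,0],"roll":0},
    {"claw":0.65,"offset":[20,-28,0],"roll":0},
    {"claw":0.65,"offset":[20,-28,15],"roll":0},
    {"claw":0.65,"offset":[20,-28,20],"roll":0},
    {"claw":0.65,"offset":[20,-28,20],"roll":0},
    {"claw":0.65,"offset":[8,-28,25],"roll":0},
    {"claw":0.65,"offset":[0,-28,25],"roll":0},
    {"claw":0.65,"offset":[0,-16,25],"roll":0},
    {"claw":0.65,"offset":[0,0,20],"roll":0}
  ]
}}

```text
t: 20.72
tool_pos: [433.9, -274.6, 85.9]
ee_rot: [0.0, -0.088, 0.996, -0.0]
ft_force: [0.9, -0.5, 0.1]
grip_width: 0.649
grip_force: 0.0
```

```bash
python3 - <<'E'
from h import *
ball();go([434.7,-272.6,60],[434.7,-272.6,4])
p,_=vision.camera("wrist"); q,_=vision.camera("top")
cv2.imwrite("pics/w4.png",np.vstack([cv2.resize(q[120:240,220:420],(480,288)),cv2.resize(p,(480,300))])[:,:,::-1])
E
```

```text
top ball n 96 s [-74.8 -57.5] z [194.5 217.8]
scene ball n 104 s [-66.8 -58.2] z [199.  217.7]
t 20.82 tcp [ 431.1 -271.9   84.2] yAng 100.1
[ 434.7 -272.6   60. ] tool shift (aligned) [-3.4 -1.3 24.2] rows 0.6
[ 434.7 -272.6    4. ] tool shift (aligned) [ 0.  0. 56.] rows 1.4
```

View pics/w4.png

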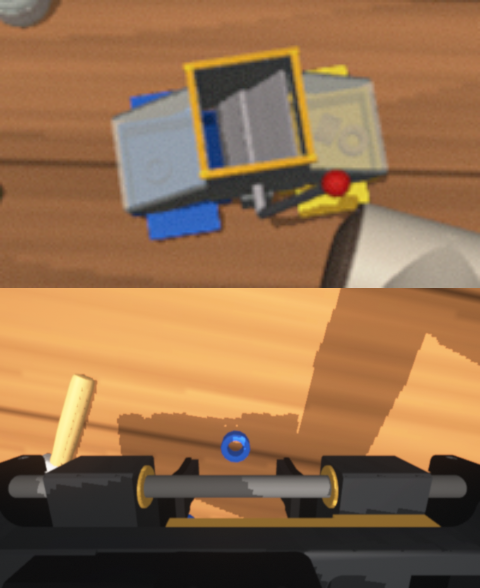

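The blue ring shows under the left (blue) roof at about (158,167), and the lever is unmoved. The last blue ring is centred at (235,446).

>>> {"name": "move_arm", "arguments": {
  "commands": [
    {"claw":0.65,"offset":[-3,-1,20],"roll":0},
    {"claw":0.65,"offset":[0,0,20],"roll":0},
    {"claw":0.65,"offset":[0,0,20],"roll":0},
    {"claw":0.65,"offset":[0,0,18],"roll":0},
    {"claw":0.65,"offset":[0,0,0],"roll":0},
    {"claw":0.65,"offset":[0,0,0],"roll":0}
  ]
}}

```text
t: 21.42
tool_pos: [438.0, -272.3, 10.8]
ee_rot: [0.001, -0.09, 0.996, -0.0]
ft_force: [-0.2, 0.1, 0.4]
grip_width: 0.652
grip_force: 0.0
```

```bash
python3 - <<'E'
from h import *
go([434.7,-272.6,4])
E
```

```text
t 21.42 tcp [ 438.  -272.3   10.8] yAng 100.4
[ 434.7 -272.6    4. ] tool shift (aligned) [3.3 0.3 6.8] rows 0.2
```

>>> {"name": "move_arm", "arguments": {
  "commands": [
    {"claw":0.65,"offset":[3,0,6],"roll":0},
    {"claw":0.65,"offset":[0,0,0],"roll":0},
    {"claw":0.2,"offset":[0,0,0],"roll":0},
    {"claw":0.2,"offset":[0,0,0],"roll":0},
    {"claw":0.2,"offset":[0,0,0],"roll":0},
    {"claw":0.2,"offset":[0,0,0],"roll":0},
    {"claw":0.2,"offset":[0,0,0],"roll":0},
    {"claw":0.2,"offset":[0,0,0],"roll":0},
    {"claw":0.2,"offset":[0,0,0],"roll":0}
  ]
}}

```text
t: 22.17
tool_pos: [434.2, -273.1, 3.7]
ee_rot: [0.0, -0.09, 0.996, -0.0]
ft_force: [-0.6, 0.8, 2.6]
grip_width: 0.34
grip_force: 25.0
```

>>> {"name": "move_arm", "arguments": {
  "commands": [
    {"claw":0.2,"offset":[0,0,-20],"roll":0},
    {"claw":0.2,"offset":[0,0,-30],"roll":0},
    {"claw":0.2,"offset":[0,0,-35],"roll":0},
    {"claw":0.2,"offset":[0,0,-35],"roll":0},
    {"claw":0.2,"offset":[0,0,-35],"roll":0},
    {"claw":0.2,"offset":[0,0,-35],"roll":0},
    {"claw":0.2,"offset":[0,20,-35],"roll":0},
    {"claw":0.2,"offset":[0,28,-10],"roll":0},
    {"claw":0.2,"offset":[-10,30,0],"roll":0},
    {"claw":0.2,"offset":[-10,30,0],"roll":0},
    {"claw":0.2,"offset":[-15,30,0],"roll":0},
    {"claw":0.2,"offset":[-15,30,0],"roll":0}
  ]
}}

```text
t: 23.17
tool_pos: [452.9, -97.4, 238.7]
ee_rot: [0.0, -0.089, 0.996, 0.0]
ft_force: [1.3, 0.8, -0.9]
grip_width: 0.338
grip_force: 25.0
```

```bash
python3 - <<'E'
from h import *
go(S(0,0,235)); s=arm.get_state(); print(s["grip_width"],s["grip_force"])
E
```

```text
t 23.17 tcp [452.9 -97.4 238.7] yAng 100.2
[637.   0. 235.] tool shift (aligned) [-198.6   62.9    3.7] rows 4.8
0.338332512365119 24.997948547825217
```

>>> {"name": "move_arm", "arguments": {
  "commands": [
    {"claw":0.2,"offset":[-20,20,0],"roll":0},
    {"claw":0.2,"offset":[-25,20,0],"roll":0},
    {"claw":0.2,"offset":[-30,15,0],"roll":0},
    {"claw":0.2,"offset":[-30,5,0],"roll":0},
    {"claw":0.2,"offset":[-30,0,0],"roll":0},
    {"claw":0.2,"offset":[-30,0,0],"roll":0},
    {"claw":0.2,"offset":[-25,0,0],"roll":0},
    {"claw":0.2,"offset":[-5,0,0],"roll":0},
    {"claw":0.2,"offset":[0,0,0],"roll":0}
  ]
}}

```text
t: 23.92
tool_pos: [635.2, -4.6, 236.7]
ee_rot: [-0.001, -0.09, 0.996, -0.0]
ft_force: [-0.0, -0.4, 0.0]
grip_width: 0.336
grip_force: 25.0
```

```bash
python3 - <<'E'
from h import *
go(S(0,0,203)); s=arm.get_state(); print(s["grip_width"],s["grip_force"])
E
```

```text
t 23.92 tcp [635.2  -4.6 236.7] yAng 100.3
[637.   0. 203.] tool shift (aligned) [-2.6  4.3 33.7] rows 0.8
0.3364885060471252 24.999950076453388
```

>>> {"name": "move_arm", "arguments": {
  "commands": [
    {"claw":0.2,"offset":[-2,4,17],"roll":0},
    {"claw":0.2,"offset":[0,0,17],"roll":0},
    {"claw":0.2,"offset":[0,0,0],"roll":0},
    {"claw":0.65,"offset":[0,0,0],"roll":0},
    {"claw":0.65,"offset":[0,0,0],"roll":0},
    {"claw":0.65,"offset":[0,0,0],"roll":0},
    {"claw":0.65,"offset":[0,0,0],"roll":0},
    {"claw":0.65,"offset":[0,0,-15],"roll":0},
    {"claw":0.65,"offset":[0,0,-20],"roll":0},
    {"claw":0.65,"offset":[0,0,-10],"roll":0},
    {"claw":0.65,"offset":[25,0,0],"roll":0},
    {"claw":0.65,"offset":[30,0,0],"roll":0}
  ]
}}

```text
t: 24.92
tool_pos: [582.6, -10.2, 250.0]
ee_rot: [0.001, -0.09, 0.996, 0.0]
ft_force: [-1.4, 0.3, 0.5]
grip_width: 0.648
grip_force: 0.0
```

>>> {"name": "move_arm", "arguments": {
  "commands": [
    {"claw":0.65,"offset":[30,0,0],"roll":0},
    {"claw":0.65,"offset":[30,-10,0],"roll":0},
    {"claw":0.65,"offset":[20,-25,0],"roll":0},
    {"claw":0.65,"offset":[20,-25,0],"roll":0},
    {"claw":0.65,"offset":[20,-25,0],"roll":0},
    {"claw":0.65,"offset":[20,-25,0],"roll":0},
    {"claw":0.65,"offset":[10,-25,0],"roll":0},
    {"claw":0.65,"offset":[0,-25,0],"roll":0},
    {"claw":0.65,"offset":[0,-20,0],"roll":0},
    {"claw":0.65,"offset":[0,0,0],"roll":0},
    {"claw":0.65,"offset":[0,0,0],"roll":0}
  ]
}}

```text
t: 25.83
tool_pos: [466.0, -215.0, 249.7]
ee_rot: [0.0, -0.088, 0.996, 0.0]
ft_force: [0.1, 0.2, -0.2]
grip_width: 0.65
grip_force: 0.0
```

```bash
python3 - <<'E'
from h import *
ball(); q,_=vision.camera("top")
cv2.imwrite("pics/t5.png",np.vstack([cv2.resize(q[130:230,250:400],(600,400)),cv2.resize(q[100:300,150:500],(600,200))])[:,:,::-1])
E
```

```text
scene ball n 104 s [-66.4 -57.6] z [198.8 217.2]
```

View pics/t5.png

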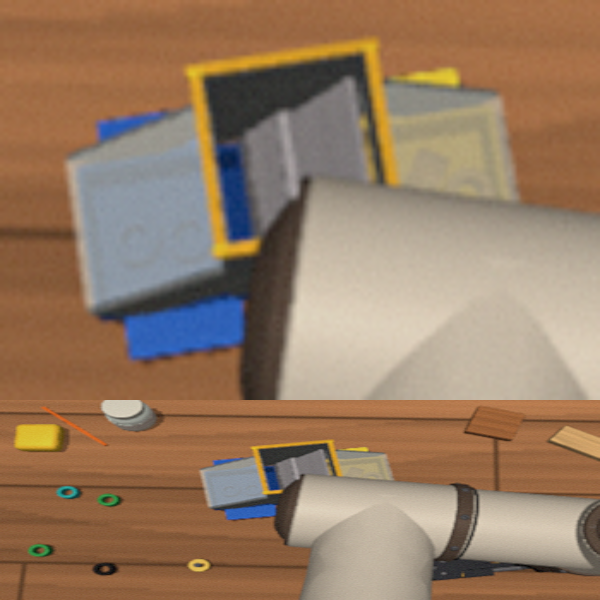

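Two rings show under the blue roof at (135,242) and (187,240), and two under the yellow roof. The thumbscrew and the other rings have not moved. Handing in.

```bash
python3 -c "
from cell import arm
print(arm.job_done())"
```

```text
the job is handed in; nothing more can be done
None
```

Both brass bushes are in the yellow bin and both blue ones in the blue bin, the look-alikes were never touched, and the job was handed in at about 26 s.

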